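# Make up two fitting kits from the stock on the bench

## Task

Make up the two kits from the stock on the bench. Into the shallow tray with three bays go the steel pin, lying in the long bay at the far side, the V-block in the larger near bay and one collet in the smaller near bay; into the tray with two bays go the ball bearing (the near one, with the other stock), lying flat in the larger bay, and the other collet in the smaller bay. Each part must sit flat on the floor of its bay with the V-block and collets upright as they stand now, and the nearby jar and red cap stay where they are.

Things in the scene. Friction and masses are not known exactly. Their poses are not given: they have to be found in the camera images.
- tray_three: grey-rimmed black kit tray with three bays, 117 (x) by 138 (y) mm. Fixed. Floor 3 thick; rim and ribs 4 wide, tops 7 above the bench. Origin: centre of its underside; x away from the robot, y left, z up. Bays, x by y inside, at centre (x, y): long far bay for the pin 45 by 130 at (32, 0); larger near bay for the V-block 60 by 74 at (-24.5, 26); smaller near bay for a collet 60 by 52 at (-24.5, -41)
- tray_two: grey-rimmed black kit tray with two bays, 78 (x) by 138 (y) mm. Fixed. Floor 3 thick; rim and ribs 4 wide, tops 7 above the bench. Origin: centre of its underside; x away from the robot, y left, z up. Bays, x by y inside, at centre (x, y): larger bay for the bearing 70 by 74 at (0, 26); smaller bay for a collet 70 by 52 at (0, -41)
- v_block_center (a point): ground steel V-block, 42 (its x) by 48 (its y) by 36 mm tall, V groove open at the top and running along its x; flat outer sides 48 apart along its y, good to grip. 0.38 kg. The point is the centre of its outline, 18 above its underside; z up
- pin_center (a point): turned steel pin lying down, 109 mm long (its y), 21 wide (its x), 20 high, with a flat underneath so that it does not roll. 0.31 kg. The point is its centre, 10 above its underside; z up
- bearing_center (a point): ball bearing lying flat, ring 47 mm in outer diameter, 14 high. It lies on the near half of the bench with the other stock (a second bearing far back, out of reach, is not meant). 0.11 kg. The point is its centre on the axis, 7 above its underside; z up
- collet_a_center (a point): steel spring collet, a slotted tapered sleeve standing on its wider end, 26 across near its foot, narrowing to about 18 at the top, 34 tall (mm); the two collets are alike and interchangeable. The point is its centre, 17 above its foot, on its axis; z up
- collet_b_center (a point): steel spring collet, a slotted tapered sleeve standing on its wider end, 26 across near its foot, narrowing to about 18 at the top, 34 tall (mm); the two collets are alike and interchangeable. The point is its centre, 17 above its foot, on its axis; z up
- jar_center (a point): bystander, not for the kits: the nearer jar with black screw lid, 53 mm in diameter, 66 tall. The point is its centre, 33 above its foot
- cap_center (a point): bystander, not for the kits: red plastic cap, 42 mm in diameter, 22 high. The point is its centre, 11 above the bench

How it is judged:
By the outcome, as a careful person would: the job done as asked, in the order asked, and still so for the second after the job is handed in, with the robot touching nothing.
It also fails if it takes over 136 s, if anything falls off the work surface, if the arm or the gripper's body presses on something with over 40 N, if the wrist force passes 120 N, or if a joint passes its speed limit or range.

## Robot

A 7-joint arm with a two-finger parallel gripper is mounted at the origin on a cart in front of the work surface, level with it; the furniture and walls round the work are solid. World frame = base frame: x ahead of the robot, y to its left, z up, the work surface at z = 0. Lengths are in m, angles in rad, forces in N, time in s.
With the tool pointing down it reaches from about 0.4 to 0.9 m from the base axis. Payload 5.5 kg.
Tool frame: the origin (TCP) lies where the fingers leave the gripper's body, on its centre line; the fingertips stand 73 mm ahead of it and the grasp point (between the pads) lies 54 mm ahead of it; z points along the fingers, y is the line along which they close (so a half turn about z gives the same grasp; the last joint's range is limited). The gripper opens to 85 mm and grips with 20 to 120 N. Pads are 22 mm wide; open, the fingers measure 114 mm over their backs; the gripper's body (76 mm by 85 mm) begins 54 mm behind the grasp point. The pads swing forward as they close: fully open they stand 13 mm farther back than shut.
Start: joints at [-0.868, 0.501, -0.427, 1.55, 0.221, 1.138, -0.21], TCP at [0.277, 0.588, 0.304] pointing down, gripper open.
Joint ranges: [-2.88, 2.88], [-0.31, 2.03], [-1.54, 1.56], [0.2, 2.42], [-1.41, 4.55], [0.19, 2.02], [-2.57, 2.57]. Speed limits (rad/s): [2.57, 2.57, 3.14, 3.14, 3.14, 3.14, 3.14].

## Interface

Orientations are given as a unit quaternion [w, x, y, z].
In Python, from plant import telemetry, camera, calibration, bot gives the robot as it stands. The module is installed in compiled form; this text tells all that it offers.
- The arm moves only by the tool drive_tool, never from a script. Its argument "plan" is a list of rows, each a list of 4 numbers: the shift along the world's x, y, z in cm, then the turn about the world's z in rad. In form: [[tx, ty, tz, spin], ...]. A call has 1 to 12 rows; each row shifts and turns the commanded pose from where the row before left it; what a row does not reach is not made up. A row lasts 1/8 s, in which the tool goes at most 62.5 mm and 10.7 degrees, less where a joint would pass 70% of its speed; a pose out of reach is approached as far as the arm can. A call is refused whole if a number of a shift passes 6.25 or a number of a turn 0.188, either way. A call with a gripper value outside its range is refused whole. "fingers" is the opening, from 0 (shut) to 1 (fully open), set as the call begins (left out, the last holds). The fingers move at their own pace and stop on an object; "newtons" is the grip in N (left out, the last holds). Time passes only in rows, so rows that do not move let the fingers close. It gives the time, the measured TCP pose, the force, the opening and the grip force at its end, in the units of the state.
- telemetry.get_obs(): the state, without advancing time (a new reading comes with each control period).
- camera(name): name is "side" or "top"; returns the picture (384x512x3 uint8, red, green, blue); there is no depth.
- calibration(name): a dict with "fx", "fy", "cx", "cy" (pixels), "eye" and "rotation" of the camera in the world. Camera axes: x right, y down, z forward; pixel columns grow to the right and rows downward; lengths in m; the calibration is good to about 2 mm. A picture is of the moment at which its call begins. calibration takes no time and is no camera call.
- bot.job_done(): hands the job in; it is judged then, once.
The state is a dict: "clock": time; "qpos": joint angles; "dq": joint speeds; "joint_efforts": joint torques, N m; "tool_pos": TCP position; "eef_rot": TCP orientation; "force": force on the tool from outside, world axes, zero at the start; "wrist_torque": the same for the moment, N m; "opening": opening from 0.0 (shut) to 1.0 (fully open); "gripper_force": force on a finger pad.
Only numpy, scipy, OpenCV 4.12 (cv2) and the standard library are available. Lean on these libraries where they do the work, as an engineer would, in place of code of your own. Each camera call takes 0.05 s, during which the arm holds its last target. There are 200 camera calls.

## Working session

There is one attempt and no reset: what is moved stays moved. The work goes in short steps, Python scripts to look and compute and a tool call to move; the robot and the scene stay as the last step left them, time stands still between calls to the robot, and variables do not carry over. Pictures are saved under pics/ and viewed, at most 15 in all, crops included, and the job is handed in when it is done.

Besides the shell and the picture viewer there is one more tool, called by a JSON object that holds its "op" and its "data", one argument or row to a line. drive_tool: Moves the arm, as the interface text tells. Its arguments: {"type":"object","properties":{"plan":{"type":"array"},"fingers":{"type":"number"},"newtons":{"type":"number"}},"required":["plan"]}

```bash
mkdir -p pics
cat > h.py <<'E'
import numpy as np, cv2
from plant import telemetry, camera, calibration, bot
def snap(n,f):
    im=cv2.cvtColor(camera(n),cv2.COLOR_RGB2BGR); cv2.imwrite('pics/'+f,im); return im
def ray(n,u,v):
    c=calibration(n); d=np.array(c['rotation'])@[(u-c['cx'])/c['fx'],(v-c['cy'])/c['fy'],1]
    return np.array(c['eye']),d
def onz(n,u,v,z):
    e,d=ray(n,u,v); return e+d*(z-e[2])/d[2]
def proj(n,p):
    c=calibration(n); q=np.array(c['rotation']).T@(np.array(p)-c['eye']); return q[0]/q[2]*c['fx']+c['cx'],q[1]/q[2]*c['fy']+c['cy']
E
python3 - <<'E'
from h import *
a=snap('top','t0.png');b=snap('side','s0.png')
for n in('top','side'):
    c=calibration(n);print(n,c)
cv2.imwrite('pics/t0b.png',cv2.resize(a,(800,600)));cv2.imwrite('pics/s0b.png',cv2.resize(b,(800,600)))
o=telemetry.get_obs();print(o['clock'],o['tool_pos'],o['eef_rot'],o['opening'])
E
```

```text
top {'fx': 418.336472545223, 'fy': 418.336472545223, 'cx': 256.5191298135942, 'cy': 189.42709232865963, 'eye': array([0.51638873, 0.13714721, 0.97369746]), 'rotation': array([ 0.03439361, -0.69814976,  0.71370632, -0.04502534])}
side {'fx': 401.40085855585994, 'fy': 401.40085855585994, 'cx': 252.2922949839453, 'cy': 193.1341564907307, 'eye': array([0.60620664, 0.91973236, 0.50185226]), 'rotation': array([ 0.00836267, -0.02974777,  0.8648505 , -0.50107758])}
0.1 [0.27658388 0.58766418 0.3029524 ] [-2.17704111e-04  2.18138061e-01  9.75917521e-01 -8.55460420e-04] 0.9978779250633913
```

View pics/t0b.png

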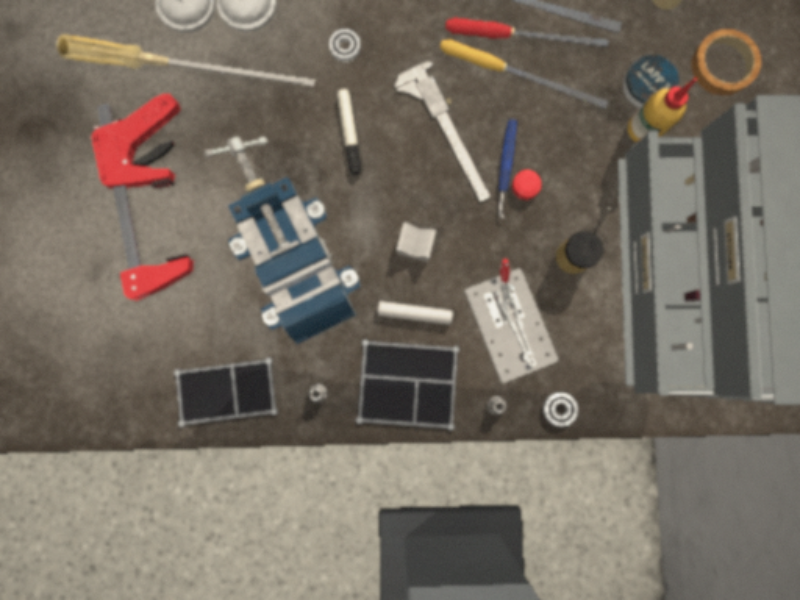

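View pics/s0b.png

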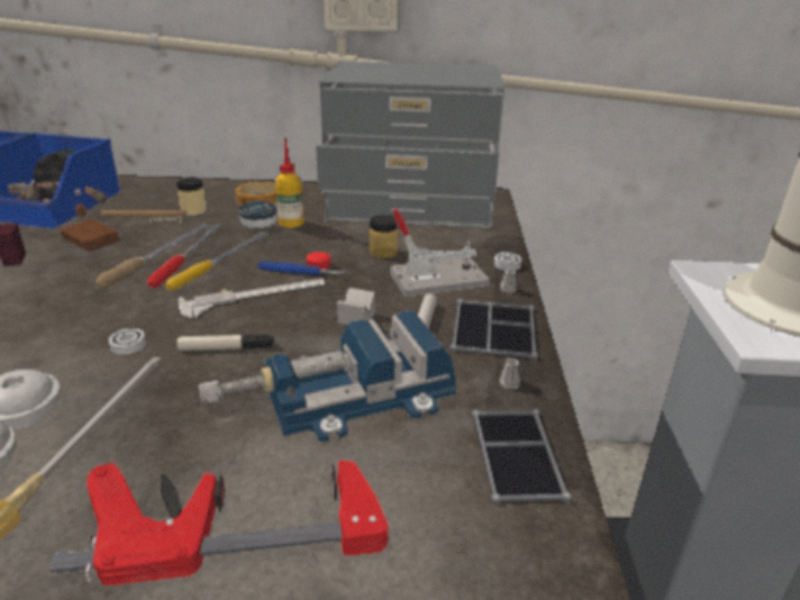

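```bash
sed -i "s/^def snap/from scipy.spatial.transform import Rotation as R\ndef calibration(n,_c=calibration):\n    c=dict(_c(n)); c['rotation']=R.from_quat(c['rotation'],scalar_first=True).as_matrix(); return c\ndef snap/" h.py
python3 - <<'E'
from h import *
im=cv2.imread('pics/t0.png')
print(calibration('top')['rotation'].round(2).tolist(),calibration('side')['rotation'].round(2).tolist())
g=cv2.cvtColor(im,cv2.COLOR_BGR2HSV)
m=((g[...,1]<60)&(g[...,2]>95)).astype('uint8')
def rep(nm,mask,roi,z):
    x0,y0,x1,y1=[int(k*.64) for k in roi]
    s=np.zeros_like(mask);s[y0:y1,x0:x1]=mask[y0:y1,x0:x1]
    n,l,st,ce=cv2.connectedComponentsWithStats(s)
    i=1+np.argmax(st[1:,4]);c=np.argwhere(l==i)[:,::-1].astype(np.float32)
    r=cv2.minAreaRect(c);b=cv2.boxPoints(r)
    P=np.array([onz('top',*q,z)[:2] for q in b]);e=P-np.roll(P,1,0)
    print(nm,st[i,4],'px',np.round(r[0],1),'ctr',onz('top',*r[0],z)[:2].round(4),'sides',np.linalg.norm(e,axis=1)[:2].round(4),'ang',np.degrees(np.arctan2(e[:2,1],e[:2,0])).round(1))
rep('pin',m,(368,290,462,335),.012)
rep('vb',m,(385,210,445,270),.036)
rep('bear',m,(535,385,590,435),.014)
rep('colA',m,(300,378,335,415),.034)
rep('colB',m,(483,390,515,420),.034)
rep('cap',((g[...,1]>150)&((g[...,0]<8)|(g[...,0]>172))).astype('uint8'),(505,160,550,205),.022)
rep('t3',m,(350,332,470,436),.007)
rep('t2',m,(168,350,284,434),.007)
print('jar lid',onz('top',583*.64,249*.64,.066))
big=cv2.resize(im[185:285,105:385],(800,286),interpolation=cv2.INTER_CUBIC);big2=cv2.resize(m[185:285,105:385]*255,(800,286))
cv2.imwrite('pics/c1.png',np.vstack([big,cv2.cvtColor(big2,cv2.COLOR_GRAY2BGR)]))
E
```

```text
[[-0.02, -0.99, 0.11], [-1.0, 0.02, -0.02], [0.01, -0.11, -0.99]] [[-1.0, -0.04, 0.04], [-0.06, 0.5, -0.87], [0.02, -0.87, -0.5]]
pin 896 px [264.5 199. ] ctr [0.6021 0.1035] sides [0.1357 0.0648] ang [88.7 -1. ]
vb 766 px [263.  152.5] ctr [0.7064 0.1051] sides [0.0771 0.0857] ang [88.8 -1.1]
bear 402 px [359. 261.] ctr [ 0.4559 -0.1077] sides [0.0494 0.0503] ang [ -2.7 -91.3]
colA 108 px [203.5 250.5] ctr [0.4884 0.2426] sides [0.0242 0.0244] ang [ -0.4 -91.3]
colB 100 px [318.3 258.3] ctr [ 0.4654 -0.012 ] sides [0.0264 0.0221] ang [ 43.7 -47.1]
cap 271 px [336.5 118. ] ctr [ 0.7879 -0.0695] sides [0.0432 0.04  ] ang [ -2.4 -91.1]
t3 725 px [260.7 244.1] ctr [0.499  0.1147] sides [0.1443 0.1289] ang [84.2 -5.4]
t2 1276 px [143.5 250. ] ctr [0.4919 0.3821] sides [0.1174 0.167 ] ang [  1.  -91.3]
jar lid [ 0.68005848 -0.13690887  0.066     ]
```

View pics/c1.png

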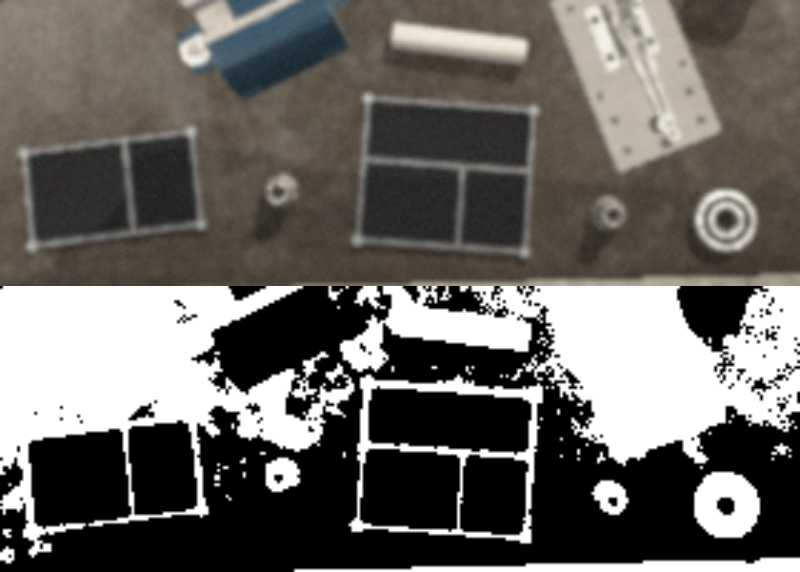

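The crop shows both trays' bays cleanly black, with the pin, collets and bearing separate. The mask threshold merges the pin and V-block with the bench, so I'll raise it, and take each bay from its dark floor.

```bash
cat > m.py <<'E'
from h import *
im=cv2.imread('pics/t0.png').astype(np.uint8)
S=4; big=cv2.resize(im,None,fx=S,fy=S,interpolation=cv2.INTER_CUBIC); g=cv2.cvtColor(big,cv2.COLOR_BGR2GRAY); 
def rep(nm,mask,roi,z):
    x0,y0,x1,y1=[int(k*.64*S) for k in roi]
    s=np.zeros_like(mask);s[y0:y1,x0:x1]=mask[y0:y1,x0:x1]
    n,l,st,ce=cv2.connectedComponentsWithStats(s)
    i=1+np.argmax(st[1:,4]);c=np.argwhere(l==i)[:,::-1]
    P=np.array([onz('top',(u+.5)/S-.5,(v+.5)/S-.5,z)[:2] for u,v in c]).astype(np.float32)*1000
    r=cv2.minAreaRect(P); print(nm,'rect ctr',np.round(r[0],1),'size',np.round(r[1],1),'ang',round(r[2],1),'centroid',P.mean(0).round(1))
b=cv2.resize(cv2.GaussianBlur(im,(0,0),.1),None,fx=S,fy=S)
print('grey t3 floor/rim/bench', g[int(355*2.56),int(410*2.56)],g[int(378*2.56),int(410*2.56)],g[int(345*2.56),int(340*2.56)])
for n,roi in (('t3 far',(358,338,462,380)),('t3 VB',(355,374,416,430)),('t3 col',(413,374,460,432)),('t2 big',(174,362,236,428)),('t2 col',(231,358,276,422))):
    rep(n,(g<56).astype('uint8'),roi,.003)
for t in (130,150,170):
    m=(g>t).astype('uint8')
    rep('pin',m,(368,290,462,335),.012); rep('vb',m,(385,210,445,270),.036); rep('bear',m,(535,385,590,435),.014)
    rep('colA',m,(300,378,335,415),.034); rep('colB',m,(483,390,515,420),.034)
E
python3 m.py
python3 - <<'E'
from h import *
im=cv2.imread('pics/t0.png');s=cv2.imread('pics/s0.png')
A=cv2.resize(im[130:215,225:345],(560,397),interpolation=cv2.INTER_CUBIC)
B=cv2.resize(s[150:260,200:350],(540,396),interpolation=cv2.INTER_CUBIC)
cv2.imwrite('pics/c2.png',np.hstack([A[:396,:400],B[:,100:500]]))
E
```

```text
grey t3 floor/rim/bench 47 102 91Traceback (most recent call last):
  File "m.py", line 14, in <module>
    rep(n,(g<56).astype('uint8'),roi,.003)
    ~~~^^^^^^^^^^^^^^^^^^^^^^^^^^^^^^^^^^^
  File "m.py", line 9, in rep
    P=np.array([onz('top',(u+.5)/S-.5,(v+.5)/S-.5,z)[:2] for u,v in c]).astype(np.float32)*1000
                ~~~^^^^^^^^^^^^^^^^^^^^^^^^^^^^^^^^^
  File "h.py", line 12, in onz
    e,d=ray(n,u,v); return e+d*(z-e[2])/d[2]
        ~~~^^^^^^^
  File "h.py", line 9, in ray
    c=calibration(n); d=np.array(c['rotation'])@[(u-c['cx'])/c['fx'],(v-c['cy'])/c['fy'],1]
  File "h.py", line 5, in calibration
    c=dict(_c(n)); c['rotation']=R.from_quat(c['rotation'],scalar_first=True).as_matrix(); return c
           ~~^^^
ValueError: time passes only in moves, steps and waits
```

View pics/c2.png

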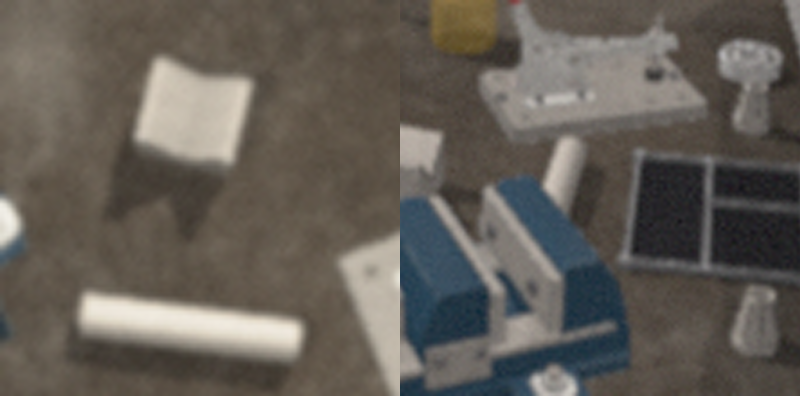

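The V-block's groove runs roughly along world x (slightly turned) and the pin runs roughly along y. I'll cache the calibration and measure again.

```bash
sed -i "s/^def calibration.*/import functools\n@functools.lru_cache\ndef calibration(n,_c=calibration):/" h.py; python3 m.py
```

```text
grey t3 floor/rim/bench 47 102 91
t3 far rect ctr [527.6 111.4] size [125.1  39.8] ang 84.5 centroid [527.7 111.4]
t3 VB rect ctr [473.5 143.8] size [72.1 55.3] ang 84.7 centroid [473.4 143.8]
t3 col rect ctr [467.2  76.9] size [46.3 55.1] ang 84.5 centroid [467.2  76.9]
t2 big rect ctr [488.2 408.9] size [65.6 71.2] ang 5.8 centroid [488.  408.9]
t2 col rect ctr [494.9 342.2] size [65.4 46.2] ang 5.5 centroid [494.7 342.1]
pin rect ctr [601.9 101.5] size [112.2  20.8] ang 81.3 centroid [601.9 101.8]
vb rect ctr [703.7  98.8] size [51.5 46.5] ang 74.6 centroid [703.5  98.7]
bear rect ctr [ 455.2 -106.8] size [49.2 48.2] ang 88.6 centroid [ 455.7 -106.9]
colA rect ctr [488.4 244.9] size [17.9 23.6] ang 53.1 centroid [489.5 243. ]
colB rect ctr [470.6 -13.8] size [17.9  9.3] ang 78.5 centroid [470.6 -13.1]
pin rect ctr [602.4 101.4] size [110.4  18.5] ang 81.5 centroid [602.4 101.8]
vb rect ctr [703.9  98.8] size [49.7 44.5] ang 74.6 centroid [703.6  98.7]
bear rect ctr [ 455.2 -106.8] size [48.  47.1] ang 88.6 centroid [ 456.1 -106.7]
colA rect ctr [493.3 240.9] size [11.7  8.3] ang 8
[... 199 characters left out ...]
8.7] size [47.7 42. ] ang 74.6 centroid [703.5  98.7]
bear rect ctr [ 455.5 -106.3] size [46.9 45.4] ang 88.6 centroid [ 457.4 -106. ]
colA rect ctr [493.3 242.3] size [4.5 3.9] ang 88.7 centroid [493.1 242.1]Traceback (most recent call last):
  File "m.py", line 18, in <module>
    rep('colA',m,(300,378,335,415),.034); rep('colB',m,(483,390,515,420),.034)
                                          ~~~^^^^^^^^^^^^^^^^^^^^^^^^^^^^^^^^^
  File "m.py", line 8, in rep
    i=1+np.argmax(st[1:,4]);c=np.argwhere(l==i)[:,::-1]
        ~~~~~~~~~^^^^^^^^^^
    return _wrapfunc(a, 'argmax', axis=axis, out=out, **kwds)
    return bound(*args, **kwds)
ValueError: attempt to get argmax of an empty sequence
```

Positions (mm):

| Item | Position | Orientation |
|---|---|---|
| pin | (602, 101.5) | yaw -8.6° |
| V-block | (704, 99) | yaw about -14.5° |
| bearing | (455.5, -106.7) | |
| collets | about (487, 243) and (463, -13) | |
| tray_three | | yaw -5.4° |
| tray_two | | yaw +5.6° |

The sizes match the ones given. I'm moving above the pin first.

{"op": "drive_tool", "data": {
  "plan": [
    [2.7,-4.05,0,-0.107],
    [2.7,-4.05,0,-0.107],
    [2.7,-4.05,0,-0.107],
    [2.7,-4.05,0,-0.107],
    [2.7,-4.05,0,-0.107],
    [2.7,-4.05,0,-0.107],
    [2.7,-4.05,0,-0.107],
    [2.7,-4.05,0,-0.107],
    [2.7,-4.05,0,-0.107],
    [2.7,-4.05,0,-0.107],
    [2.7,-4.05,0,-0.107],
    [2.7,-4.05,0,-0.107]
  ],
  "fingers": 0.6,
  "newtons": 60
}}

```text
clock: 1.6
tool_pos: [0.6012, 0.1008, 0.3035]
eef_rot: [-0.0, 0.76, 0.65, -0.0]
force: [0.5, 0.6, -0.6]
opening: 0.599
gripper_force: 0.0
```

{"op": "drive_tool", "data": {
  "plan": [
    [0,0,-5,0],
    [0,0,-5,0],
    [0,0,-5,0],
    [0,0,-3,0],
    [0,0,0,0],
    [0,0,0,0],
    [0,0,0,0]
  ]
}}

```text
clock: 2.48
tool_pos: [0.602, 0.1024, 0.1259]
eef_rot: [0.001, 0.759, 0.651, 0.001]
force: [-0.2, 0.2, 0.2]
opening: 0.597
gripper_force: 0.0
```

```bash
cat >> h.py <<'E'
def state():
    o=telemetry.get_obs(); M=R.from_quat(o['eef_rot'],scalar_first=True).as_matrix(); a=np.degrees(np.arctan2(M[1,1],M[0,1]))%180
    print('t',round(o['clock'],2),'pos mm',np.round(np.array(o['tool_pos'])*1000,1),'close-line deg',round(a,1),'z-axis',M[:,2].round(3),'q7',round(o['qpos'][6],2),'open',round(o['opening'],3),'gf',np.round(o['gripper_force'],1),'F',np.round(o['force'],1))
E
python3 - <<'E'
from h import *
state()
a=snap('side','s1.png');t=snap('top','t1.png')
cv2.imwrite('pics/s1b.png',np.hstack([cv2.resize(a[120:270,180:350],(453,400)),cv2.resize(t[110:260,200:330],(346,400))]))
E
```

```text
t 2.48 pos mm [602.  102.4 125.9] close-line deg 171.2 z-axis [ 0.003  0.001 -1.   ] q7 -0.36 open 0.597 gf 0.0 F [-0.2  0.2  0.2]
```

View pics/s1b.png

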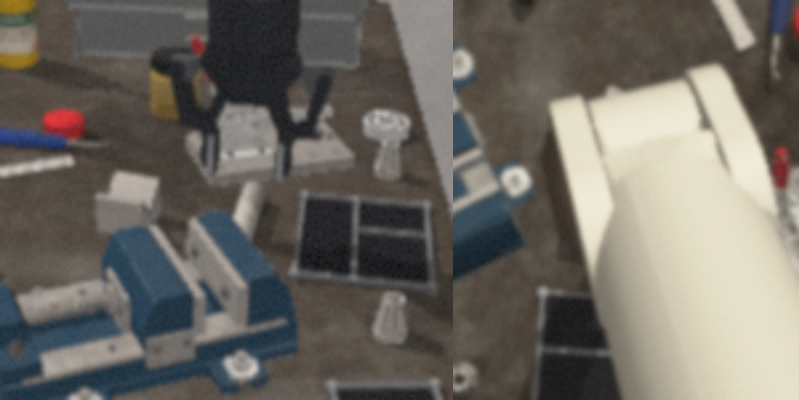

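The tips hang above and astride the pin. In the side view they end at about (259,186) and (286,186). I'll get their height by intersecting those rays with the plane y = 0.102.

Run:
```python
from h import *
for u,v in((258.8,185.6),(286.2,185.6)):
    e,d=ray('side',u,v);print((e+d*(.102-e[1])/d[1]).round(4))
print(onz('top',203.3,251.2,.034),onz('top',318.9,259.6,.034))
a=cv2.imread('pics/s1.png');g=cv2.cvtColor(a,cv2.COLOR_BGR2GRAY)
print(g[178:196,255:263].tolist())
```

```text
[0.6332 0.102  0.0529]
[0.5698 0.102  0.056 ]
[0.4868286  0.24305189 0.034     ] [ 0.46236855 -0.01330576  0.034     ]
[[70, 45, 77, 105, 100, 61, 56, 120], [71, 47, 75, 109, 103, 68, 58, 110], [87, 50, 79, 105, 103, 66, 68, 115], [99, 71, 77, 109, 104, 66, 85, 125], [107, 93, 95, 110, 99, 65, 79, 120], [112, 116, 117, 111, 100, 67, 89, 127], [92, 117, 114, 109, 92, 81, 110, 134], [85, 110, 116, 104, 94, 97, 117, 128], [74, 87, 103, 110, 103, 103, 107, 104], [66, 72, 89, 112, 109, 103, 98, 102], [70, 72, 84, 105, 105, 97, 99, 99], [70, 74, 71, 87, 91, 91, 93, 96], [69, 72, 70, 76, 79, 79, 73, 78], [64, 67, 69, 72, 71, 73, 71, 67], [65, 68, 66, 73, 69, 71, 72, 68], [73, 67, 69, 70, 68, 69, 74, 72], [73, 74, 72, 68, 68, 73, 73, 73], [74, 73, 72, 69, 66, 67, 71, 73]]
```

{"op": "drive_tool", "data": {
  "plan": [
    [0,0,-2,0],
    [0,0,-1.5,0],
    [0,0,-0.8,0],
    [0,0,0,0],
    [0,0,0,0]
  ]
}}

```text
clock: 3.2
tool_pos: [0.6009, 0.1022, 0.0809]
eef_rot: [0.0, 0.759, 0.651, 0.0]
force: [-0.1, -0.7, -1.0]
opening: 0.602
gripper_force: 0.0
```

{"op": "drive_tool", "data": {
  "plan": [
    [0,0,0,0],
    [0,0,0,0],
    [0,0,0,0],
    [0,0,0,0],
    [0,0,0,0],
    [0,0,0,0],
    [0,0,0,0],
    [0,0,0,0]
  ],
  "fingers": 0,
  "newtons": 60
}}

```text
clock: 4.2
tool_pos: [0.6012, 0.1022, 0.0817]
eef_rot: [0.0, 0.759, 0.651, 0.001]
force: [-1.6, -0.8, 6.0]
opening: 0.207
gripper_force: 59.1
```

Run:
```python
from h import *
state()
a=snap('side','s2.png')
cv2.imwrite('pics/s2b.png',cv2.resize(a[130:250,200:360],(800,600)))
```

```text
t 4.2 pos mm [601.2 102.2  81.7] close-line deg 171.2 z-axis [ 0.001  0.    -1.   ] q7 -0.36 open 0.207 gf 59.1 F [-1.6 -0.8  6. ]
```

View pics/s2b.png

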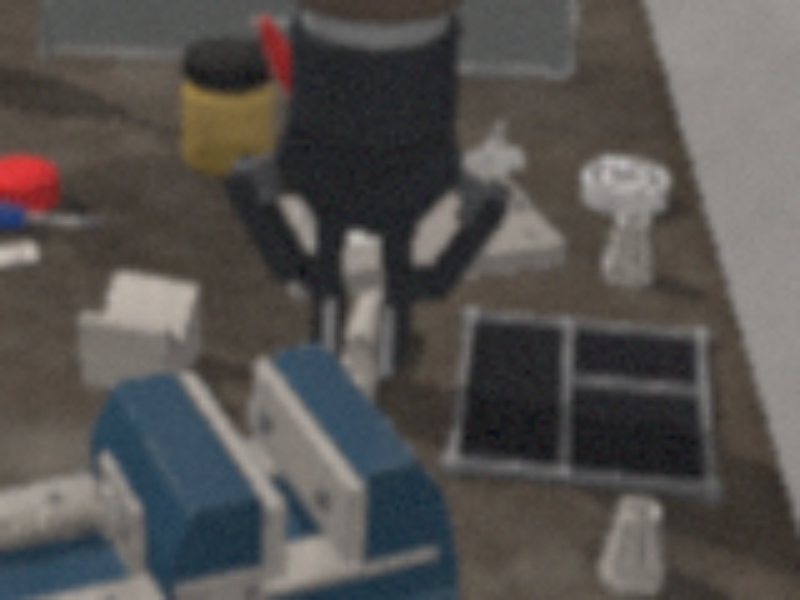

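The fingers straddle the pin, stopped on it at about (362,330) in the crop, with a grip of 59 N. The opening reads a little narrow for the 21 mm pin, so I'll do a small lift as a check.

{"op": "drive_tool", "data": {
  "plan": [
    [0,0,1,0],
    [0,0,1,0],
    [0,0,2,0],
    [0,0,3,0],
    [0,0,0,0],
    [0,0,0,0],
    [0,0,0,0]
  ]
}}

```text
clock: 5.12
tool_pos: [0.5998, 0.102, 0.1498]
eef_rot: [-0.001, 0.759, 0.651, -0.001]
force: [-0.3, -0.1, -3.2]
opening: 0.218
gripper_force: 59.2
```

Run:
```python
from h import *
state()
a=snap('side','s3.png')
cv2.imwrite('pics/s3b.png',cv2.resize(a[110:230,200:360],(800,600)))
```

```text
t 5.12 pos mm [599.8 102.  149.8] close-line deg 171.2 z-axis [-0.002 -0.    -1.   ] q7 -0.36 open 0.218 gf 59.2 F [-0.3 -0.1 -3.2]
```

View pics/s3b.png

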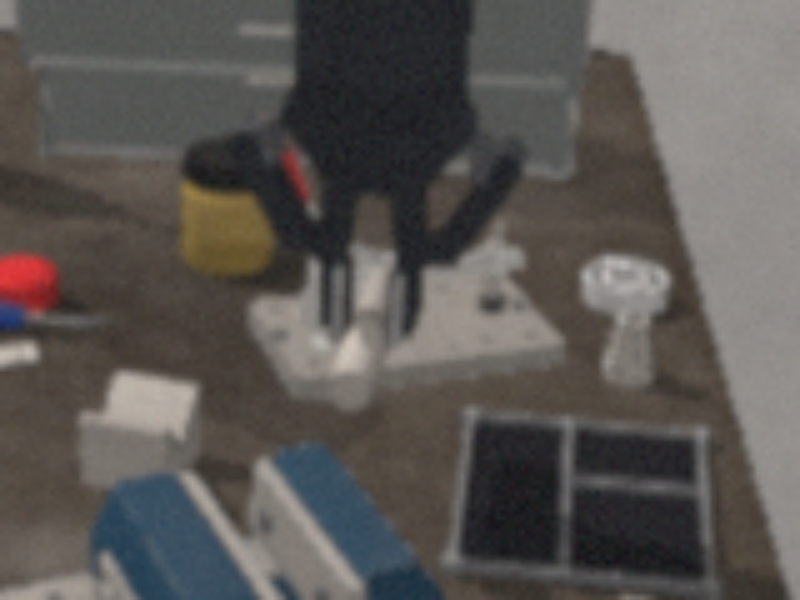

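Run:
```python
from h import *
a=np.radians(-8.6); ax=np.array([-np.sin(a),np.cos(a)])
for z in (.068,.078,.088):
  r=[]
  for s in(1,-1):
    p=np.array([.6,.102])+s*.0545*ax; u,v=proj('side',[*p,z]); r.append(((u-200)*5,(v-110)*5))
  print(z,np.round(r))
```

```text
0.068 [[346. 409.]
 [385. 301.]]
0.078 [[347. 389.]
 [386. 282.]]
0.088 [[348. 369.]
 [387. 263.]]
```

The pin is lifted and level, its ends at about (350,388) and (378,265) in the crop, which matches a centre 72 mm below the TCP. I'm moving it over the far bay.

{"op": "drive_tool", "data": {
  "plan": [
    [-1.8,0.25,0,0.014],
    [-1.8,0.25,0,0.014],
    [-1.8,0.25,0,0.014],
    [-1.8,0.25,0,0.014],
    [0,0,0,0],
    [0,0,-2,0],
    [0,0,-2,0],
    [0,0,-1.3,0],
    [0,0,0,0],
    [0,0,0,0]
  ]
}}

```text
clock: 6.42
tool_pos: [0.5293, 0.1122, 0.0983]
eef_rot: [0.0, 0.741, 0.672, 0.0]
force: [0.9, -0.1, -2.4]
opening: 0.215
gripper_force: 59.3
```

```bash
python3 -c "
from h import *
state()"
```

```text
t 6.42 pos mm [529.3 112.2  98.3] close-line deg 174.4 z-axis [ 0.001  0.    -1.   ] q7 -0.37 open 0.215 gf 59.3 F [ 0.9 -0.1 -2.4]
```

{"op": "drive_tool", "data": {
  "plan": [
    [-0.15,0,-0.7,0],
    [0,0,-0.3,0],
    [0,0,-0.2,0],
    [0,0,-0.1,0],
    [0,0,0,0],
    [0,0,0,0]
  ]
}}

```text
clock: 7.18
tool_pos: [0.5273, 0.1122, 0.085]
eef_rot: [0.0, 0.741, 0.672, 0.0]
force: [0.2, -0.0, -3.8]
opening: 0.214
gripper_force: 59.3
```

{"op": "drive_tool", "data": {
  "plan": [
    [0,0,-0.1,0],
    [0,0,-0.1,0],
    [0,0,0,0],
    [0,0,0,0]
  ]
}}

```text
clock: 7.68
tool_pos: [0.5274, 0.1122, 0.0846]
eef_rot: [0.0, 0.741, 0.672, 0.0]
force: [-4.3, -1.2, 14.1]
opening: 0.212
gripper_force: 61.5
```

Contact with the floor. I'm releasing gently and rising.

{"op": "drive_tool", "data": {
  "plan": [
    [0,0,0.1,0],
    [0,0,0,0],
    [0,0,0,0],
    [0,0,0,0]
  ],
  "fingers": 0.36
}}

```text
clock: 8.18
tool_pos: [0.5272, 0.1122, 0.0838]
eef_rot: [-0.0, 0.741, 0.672, -0.0]
force: [-0.5, -0.2, -0.2]
opening: 0.363
gripper_force: 0.0
```

{"op": "drive_tool", "data": {
  "plan": [
    [0,0,1,0],
    [0,0,2,0],
    [0,0,4,0],
    [0,0,4,0],
    [3,-0.3,0,0.188],
    [4,-0.3,0,0.188],
    [4,-0.3,0,0.188],
    [4,-0.3,0,0.188],
    [2.6,-0.1,0,0.188],
    [0,0,0,0.188],
    [0,0,0,0.188],
    [0,0,0,0.07]
  ],
  "fingers": 0.85
}}

```text
clock: 9.68
tool_pos: [0.7032, 0.0988, 0.1943]
eef_rot: [-0.0, 0.141, 0.99, -0.0]
force: [0.2, 0.6, -0.3]
opening: 0.852
gripper_force: 0.0
```

```bash
python3 -c "
from h import *
state()"
```

```text
t 9.68 pos mm [703.2  98.8 194.3] close-line deg 73.8 z-axis [-0. -0. -1.] q7 0.95 open 0.852 gf 0.0 F [ 0.2  0.6 -0.3]
```

{"op": "drive_tool", "data": {
  "plan": [
    [0.05,0,-3,0.02],
    [0,0,-3,0],
    [0,0,-3,0],
    [0,0,-1.5,0],
    [0,0,-0.7,0],
    [0,0,0,0],
    [0,0,0,0]
  ]
}}

```text
clock: 10.55
tool_pos: [0.7046, 0.0993, 0.0833]
eef_rot: [0.001, 0.132, 0.991, 0.0]
force: [0.6, 0.2, 0.1]
opening: 0.848
gripper_force: 0.0
```

Run:
```python
from h import *
state()
a=snap('side','s4.png');t=snap('top','t4.png')
cv2.imwrite('pics/s4b.png',np.hstack([cv2.resize(a[110:230,200:360],(480,360)),cv2.resize(t[200:290,220:310],(320,360))[:, :320]]))
```

```text
t 10.55 pos mm [704.6  99.3  83.3] close-line deg 74.8 z-axis [ 0.002  0.    -1.   ] q7 0.93 open 0.848 gf 0.0 F [0.6 0.2 0.1]
```

View pics/s4b.png

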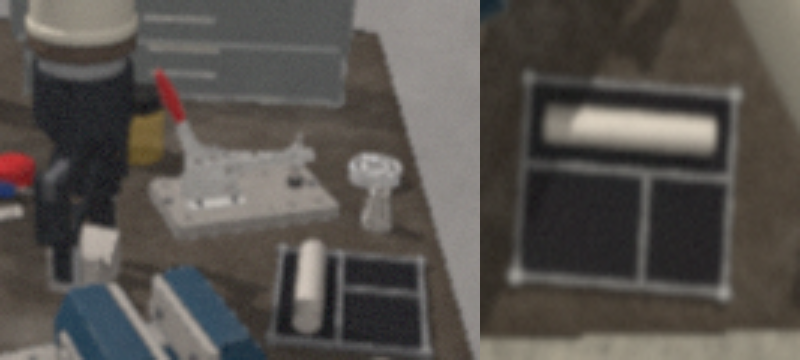

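The pin lies flat in the long bay, seen at (630,130) in the right half. The near finger looks off to one side of the block at (62,265), so I'm checking by projection before I close.

Run:
```python
from h import *
for n,p in (('blk',[.704,.099,.018]),('blktop',[.704,.099,.036]),('tipnear',[.704+.036*.26,.099+.036*.966,.012]),('tipfar',[.704-.036*.26,.099-.036*.966,.012])):
    u,v=proj('side',p); print(n,round((u-200)*3),round((v-110)*3))
a=cv2.imread('pics/s4.png');cv2.imwrite('pics/s4c.png',cv2.resize(a[155:220,205:255],(600,780))[:600])
# V-block in the first pictures, side view
s=cv2.imread('pics/s0.png');g=cv2.cvtColor(s,cv2.COLOR_BGR2GRAY)[170:215,205:250]
n,l,st,c=cv2.connectedComponentsWithStats((g>120).astype('uint8'));i=1+np.argmax(st[1:,4]);x,y,w,h=st[i,:4];print('s0 blob crop3 coords',(x+5)*3,(y+60)*3,(x+w+5)*3,(y+h+60)*3)
```

```text
blk 86 260
blktop 86 240
tipnear 69 289
tipfar 103 245
s0 blob crop3 coords 48 222 117 264
```

View pics/s4c.png

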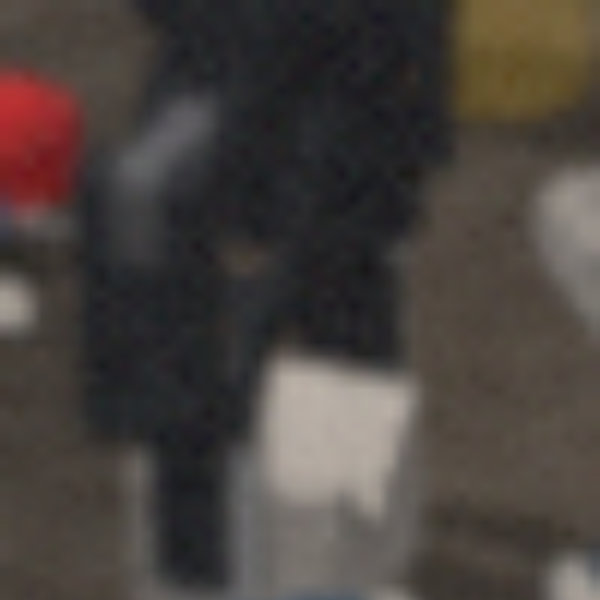

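The block shows on both sides of the near finger, which is in front of it with its dark tip at (195,500). The block is straddled, so I'm closing.

{"op": "drive_tool", "data": {
  "plan": [
    [0,0,0,0],
    [0,0,0,0],
    [0,0,0,0],
    [0,0,0,0],
    [0,0,0,0],
    [0,0,0,0],
    [0,0,0,0],
    [0,0,0,0]
  ],
  "fingers": 0,
  "newtons": 60
}}

```text
clock: 11.65
tool_pos: [0.7042, 0.0991, 0.0828]
eef_rot: [0.001, 0.132, 0.991, 0.0]
force: [-0.4, -0.8, 5.4]
opening: 0.549
gripper_force: 64.3
```

{"op": "drive_tool", "data": {
  "plan": [
    [0,0,1,0],
    [0,0,2,0],
    [0,0,3,0],
    [0,0,2,0],
    [0,0,0,0],
    [0,0,0,0]
  ]
}}

```text
clock: 12.4
tool_pos: [0.703, 0.0989, 0.1611]
eef_rot: [-0.001, 0.132, 0.991, -0.0]
force: [0.6, 0.3, -4.4]
opening: 0.546
gripper_force: 63.4
```

```bash
python3 -c "
from h import *
state()"
```

```text
t 12.4 pos mm [703.   98.9 161.1] close-line deg 74.8 z-axis [-0.001 -0.    -1.   ] q7 0.95 open 0.546 gf 63.4 F [ 0.6  0.3 -4.4]
```

{"op": "drive_tool", "data": {
  "plan": [
    [-4.6,0.9,0,0.034],
    [-4.6,0.9,0,0.034],
    [-4.6,0.9,0,0.034],
    [-4.6,0.9,0,0.034],
    [-4.6,0.9,0,0.034],
    [0,0,0,0],
    [0,0,-3,0],
    [0,0,-2.5,0],
    [0,0,-0.8,0],
    [0,0,0,0],
    [0,0,0,0]
  ]
}}

```text
clock: 13.78
tool_pos: [0.4745, 0.1444, 0.0996]
eef_rot: [0.001, 0.048, 0.999, 0.0]
force: [0.4, 0.3, -3.2]
opening: 0.549
gripper_force: 63.2
```

```bash
python3 -c "
from h import *
state()"
```

```text
t 13.78 pos mm [474.5 144.4  99.6] close-line deg 84.5 z-axis [ 0.001  0.    -1.   ] q7 0.84 open 0.549 gf 63.2 F [ 0.4  0.3 -3.2]
```

{"op": "drive_tool", "data": {
  "plan": [
    [-0.1,0,-0.7,0],
    [0,0,-0.3,0],
    [0,0,-0.2,0],
    [0,0,-0.1,0],
    [0,0,-0.1,0],
    [0,0,0,0],
    [0,0,0,0]
  ]
}}

```text
clock: 14.65
tool_pos: [0.4727, 0.1442, 0.0857]
eef_rot: [0.0, 0.048, 0.999, -0.0]
force: [-2.3, -1.0, 5.9]
opening: 0.547
gripper_force: 64.6
```

{"op": "drive_tool", "data": {
  "plan": [
    [0,0,0,0],
    [0,0,0,0],
    [0,0,0,0],
    [0,0,0,0]
  ],
  "fingers": 0.72
}}

```text
clock: 15.15
tool_pos: [0.4728, 0.1442, 0.0849]
eef_rot: [0.0, 0.048, 0.999, 0.0]
force: [-0.1, -0.2, -0.0]
opening: 0.721
gripper_force: 0.0
```

{"op": "drive_tool", "data": {
  "plan": [
    [0,0,1,0],
    [0,0,2,0],
    [0,0,4,0],
    [0,0,3,0],
    [-0.2,-4,0,0],
    [-0.2,-4,0,0],
    [-0.2,-4,0,0],
    [-0.4,-3.75,0,0],
    [0,0,0,0],
    [0,0,0,0]
  ],
  "fingers": 0.62
}}

```text
clock: 16.4
tool_pos: [0.4629, -0.0129, 0.1854]
eef_rot: [0.0, 0.048, 0.999, 0.0]
force: [0.1, 0.6, -0.1]
opening: 0.621
gripper_force: 0.0
```

Run:
```python
from h import *
state()
a=snap('side','s5.png');t=snap('top','t5.png')
cv2.imwrite('pics/s5b.png',np.hstack([cv2.resize(a[130:250,260:370],(440,480)),cv2.resize(t[195:285,215:280],(347,480))]))
```

```text
t 16.4 pos mm [462.9 -12.9 185.4] close-line deg 84.5 z-axis [ 0.001  0.    -1.   ] q7 1.28 open 0.621 gf 0.0 F [ 0.1  0.6 -0.1]
```

View pics/s5b.png

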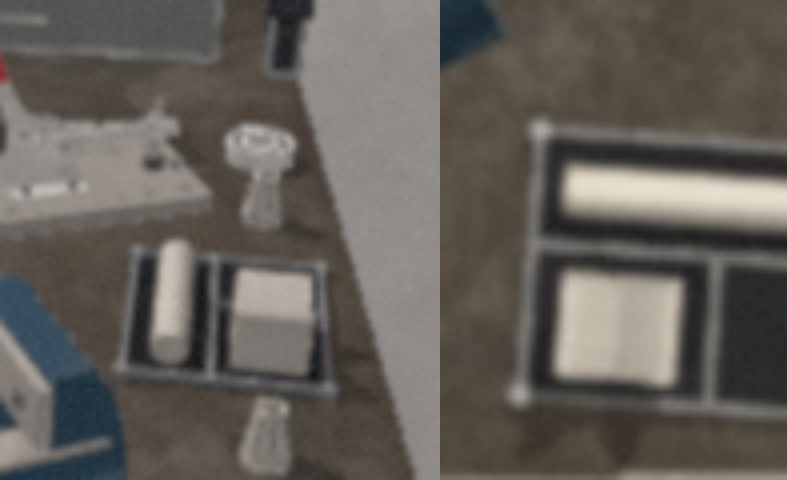

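The V-block stands upright in its bay at (620,330) in the right half. Collet B is at about u = 326 in the side view; I'll check that against its planned position.

Run:
```python
from h import *
for n in('s0.png','s5.png'):
    g=cv2.cvtColor(cv2.imread('pics/'+n),cv2.COLOR_BGR2GRAY)
    for nm,(x0,y0,x1,y1),zz in (('B',(315,174,340,189),None),('A',(315,228,340,250),None)):
        c=g[y0:y1,x0:x1].astype(float);m=c>(110 if nm=='B' else 110)
        ys,xs=np.nonzero(m);print(n,nm,'col',xs.mean()+x0,'rows',ys.min()+y0,ys.max()+y0)
for nm,p in (('B',(.4624,-.0133)),('A',(.4868,.243))):
    print(nm,np.round(proj('side',[*p,.012]),1),np.round(proj('side',[*p,0]),1),np.round(proj('side',[*p,.034]),1))
```

```text
s0.png B col 322.9310344827586 rows 174 185
s0.png A col 323.6666666666667 rows 230 246
s5.png B col 324.86813186813185 rows 174 186
s5.png A col 325.8484848484849 rows 229 247
B [325.9 180.9] [325.4 184.9] [326.8 173.4]
A [326.3 239. ] [325.7 243.7] [327.5 230.2]
```

{"op": "drive_tool", "data": {
  "plan": [
    [0,0,-3,0],
    [0,0,-3,0],
    [0,0,-2.5,0],
    [0,0,-1.5,0],
    [0,0,-0.5,0],
    [0,0,0,0],
    [0,0,0,0]
  ]
}}

```text
clock: 17.38
tool_pos: [0.4634, -0.0133, 0.0806]
eef_rot: [0.001, 0.048, 0.999, 0.0]
force: [0.1, 0.1, 0.2]
opening: 0.623
gripper_force: 0.0
```

{"op": "drive_tool", "data": {
  "plan": [
    [0,0,0,0],
    [0,0,0,0],
    [0,0,0,0],
    [0,0,0,0],
    [0,0,0,0],
    [0,0,0,0],
    [0,0,0,0],
    [0,0,0,0]
  ],
  "fingers": 0,
  "newtons": 40
}}

```text
clock: 18.38
tool_pos: [0.4631, -0.0136, 0.0806]
eef_rot: [0.0, 0.048, 0.999, -0.0]
force: [-2.1, -1.0, 6.3]
opening: 0.254
gripper_force: 38.8
```

{"op": "drive_tool", "data": {
  "plan": [
    [0,0,1,0],
    [0,0,2,0],
    [0,0,3,0],
    [0,0,1,0],
    [0,0,0,0],
    [0,0,0,0]
  ]
}}

```text
clock: 19.12
tool_pos: [0.4621, -0.0134, 0.1492]
eef_rot: [-0.001, 0.048, 0.999, -0.0]
force: [0.2, -0.1, -0.8]
opening: 0.247
gripper_force: 39.0
```

Run:
```python
from h import *
state()
a=snap('side','s6.png')
cv2.imwrite('pics/s6b.png',cv2.resize(a[120:210,270:380],(660,540)))
```

```text
t 19.12 pos mm [462.1 -13.4 149.2] close-line deg 84.5 z-axis [-0.001  0.    -1.   ] q7 1.24 open 0.247 gf 39.0 F [ 0.2 -0.1 -0.8]
```

View pics/s6b.png

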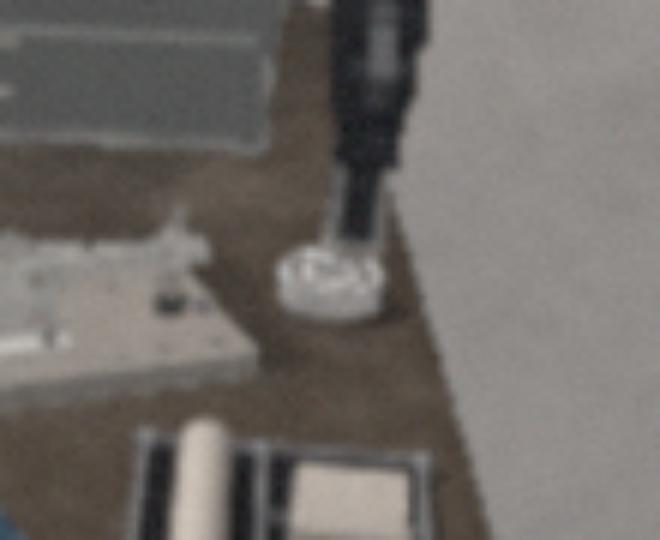

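Collet B is held: it's gone from the bench, with its sides visible beside the finger at (357,215). I'm moving it to the small bay.

{"op": "drive_tool", "data": {
  "plan": [
    [0.1,1.8,0,0],
    [0.1,1.8,0,0],
    [0.1,1.8,0,0],
    [0.1,1.8,0,0],
    [0.1,1.8,0,0],
    [0,0,0,0],
    [0,0,-2,0],
    [0,0,-2,0],
    [0,0,-1,0],
    [0,0,0,0],
    [0,0,0,0]
  ]
}}

```text
clock: 20.55
tool_pos: [0.4681, 0.0765, 0.1003]
eef_rot: [0.0, 0.048, 0.999, 0.0]
force: [0.1, -0.7, -0.6]
opening: 0.251
gripper_force: 39.0
```

{"op": "drive_tool", "data": {
  "plan": [
    [0,0,-0.7,0],
    [0,0,-0.4,0],
    [0,0,-0.2,0],
    [0,0,-0.1,0],
    [0,0,0,0],
    [0,0,0,0]
  ]
}}

```text
clock: 21.3
tool_pos: [0.4678, 0.0767, 0.086]
eef_rot: [0.0, 0.048, 0.999, 0.0]
force: [1.0, 0.1, -1.1]
opening: 0.249
gripper_force: 39.0
```

{"op": "drive_tool", "data": {
  "plan": [
    [0,0,-0.1,0],
    [0,0,-0.1,0],
    [0,0,-0.05,0],
    [0,0,0,0],
    [0,0,0,0]
  ]
}}

```text
clock: 21.92
tool_pos: [0.4677, 0.0767, 0.0837]
eef_rot: [0.0, 0.048, 0.999, -0.0]
force: [-1.3, -0.1, 5.5]
opening: 0.251
gripper_force: 39.8
```

{"op": "drive_tool", "data": {
  "plan": [
    [0,0,0,0],
    [0,0,0,0],
    [0,0,0,0]
  ],
  "fingers": 0.4
}}

```text
clock: 22.3
tool_pos: [0.4677, 0.0766, 0.0833]
eef_rot: [-0.0, 0.048, 0.999, 0.0]
force: [0.0, 0.3, -1.1]
opening: 0.402
gripper_force: 0.0
```

{"op": "drive_tool", "data": {
  "plan": [
    [0,0,1,0],
    [0,0,2,0],
    [0,0,4,0],
    [0,0,3,0],
    [-0.25,-3.7,0,0],
    [-0.25,-3.7,0,0],
    [-0.25,-3.7,0,0],
    [-0.25,-3.7,0,0],
    [-0.25,-3.6,0,0],
    [0,0,-2,0],
    [0,0,0,0],
    [0,0,0,0]
  ]
}}

```text
clock: 23.8
tool_pos: [0.4555, -0.1067, 0.164]
eef_rot: [0.0, 0.047, 0.999, 0.0]
force: [0.9, -0.1, -0.5]
opening: 0.399
gripper_force: 0.0
```

{"op": "drive_tool", "data": {
  "plan": [
    [0,0,0,0],
    [0,0,-2,0],
    [0,0,-2,0],
    [0,0,0,0],
    [0,0,0,0]
  ],
  "fingers": 0.8
}}

```text
clock: 24.42
tool_pos: [0.4557, -0.1071, 0.1241]
eef_rot: [0.0, 0.047, 0.999, -0.0]
force: [0.7, -0.1, 0.5]
opening: 0.803
gripper_force: 0.0
```

Run:
```python
from h import *
state()
a=snap('side','s7.png');t=snap('top','t7.png')
cv2.imwrite('pics/s7b.png',np.hstack([cv2.resize(a[120:220,270:380],(440,400)),cv2.resize(t[195:285,200:275],(333,400))]))
print(proj('side',[.4555,-.1067,.0]))
```

```text
t 24.43 pos mm [ 455.7 -107.1  124.1] close-line deg 84.6 z-axis [ 0.001 -0.    -1.   ] q7 1.43 open 0.803 gf 0.0 F [ 0.7 -0.1  0.5]
(np.float64(324.66341145668804), np.float64(169.21020619418536))
```

View pics/s7b.png

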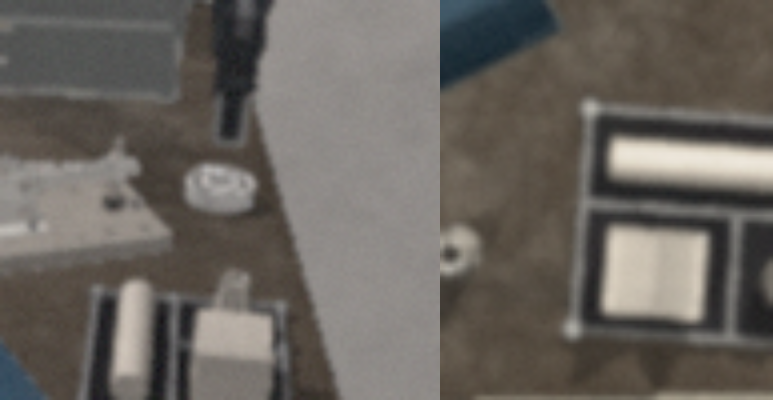

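Collet B stands upright in its bay, seen at (232,290) in the side half. The fingers are above the bearing, near tip at (230,142), so I'm descending.

{"op": "drive_tool", "data": {
  "plan": [
    [0,0,-2,0],
    [0,0,-1.5,0],
    [0,0,-0.8,0],
    [0,0,-0.4,0],
    [0,0,0,0],
    [0,0,0,0]
  ]
}}

```text
clock: 25.28
tool_pos: [0.4555, -0.1074, 0.0767]
eef_rot: [0.0, 0.048, 0.999, -0.0]
force: [-0.2, 0.4, -0.1]
opening: 0.799
gripper_force: 0.0
```

{"op": "drive_tool", "data": {
  "plan": [
    [0,0,0,0],
    [0,0,0,0],
    [0,0,0,0],
    [0,0,0,0],
    [0,0,0,0],
    [0,0,0,0],
    [0,0,0,0],
    [0,0,0,0]
  ],
  "fingers": 0,
  "newtons": 40
}}

```text
clock: 26.28
tool_pos: [0.4555, -0.1073, 0.0771]
eef_rot: [0.0, 0.048, 0.999, -0.0]
force: [-2.7, 0.2, 6.6]
opening: 0.522
gripper_force: 40.0
```

{"op": "drive_tool", "data": {
  "plan": [
    [0,0,0.5,0],
    [0,0,1.5,0],
    [0,0,3,0],
    [0,0,4,0],
    [0,0,0,0],
    [0,0,0,0]
  ]
}}

```text
clock: 27.02
tool_pos: [0.4549, -0.1075, 0.1666]
eef_rot: [0.0, 0.048, 0.999, -0.0]
force: [-0.6, 0.6, -1.6]
opening: 0.521
gripper_force: 41.3
```

Run:
```python
from h import *
state()
a=snap('side','s8.png')
cv2.imwrite('pics/s8b.png',cv2.resize(a[100:200,270:380],(660,600)))
```

```text
t 27.02 pos mm [ 454.9 -107.5  166.6] close-line deg 84.5 z-axis [ 0. -0. -1.] q7 1.47 open 0.521 gf 41.3 F [-0.6  0.6 -1.6]
```

View pics/s8b.png

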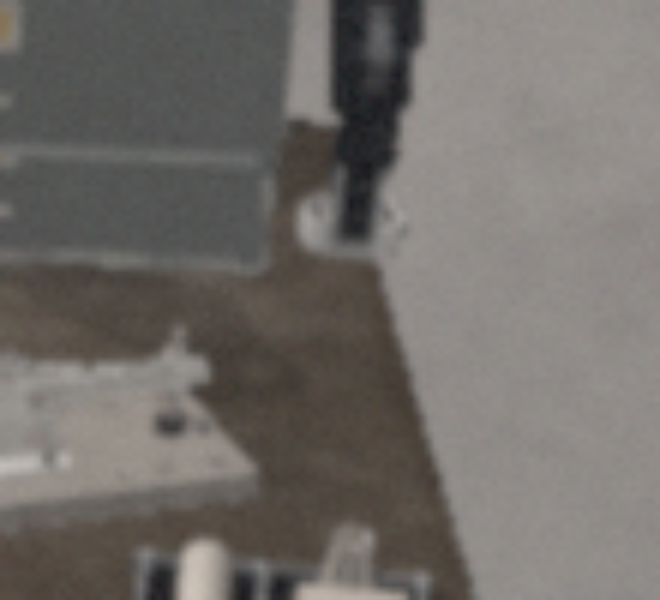

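The bearing is held level at (355,225). I'm carrying it to the tray_two large bay.

{"op": "drive_tool", "data": {
  "plan": [
    [0.3,5.2,0,0.02],
    [0.3,5.2,0,0.02],
    [0.3,5.2,0,0.02],
    [0.3,5.2,0,0.02],
    [0.3,5.2,0,0.02],
    [0.3,5.2,0,0.02],
    [0.3,5.2,0,0.02],
    [0.4,5.2,0,0.02],
    [0.4,5.2,0,0.02],
    [0.4,4.8,0,0.02],
    [0,0,0,0],
    [0,0,0,0]
  ]
}}

```text
clock: 28.58
tool_pos: [0.4873, 0.4077, 0.1645]
eef_rot: [-0.001, -0.053, 0.999, -0.001]
force: [0.3, -1.0, -1.1]
opening: 0.521
gripper_force: 44.0
```

{"op": "drive_tool", "data": {
  "plan": [
    [0,0,-3,0],
    [0,0,-3,0],
    [0,0,-1.2,0],
    [0,0,0,0],
    [0,0,0,0]
  ]
}}

```text
clock: 29.2
tool_pos: [0.4889, 0.4089, 0.0955]
eef_rot: [0.001, -0.052, 0.999, 0.0]
force: [0.4, 1.2, -1.3]
opening: 0.521
gripper_force: 44.2
```

```bash
python3 -c "
from h import *
state()"
```

```text
t 29.2 pos mm [488.9 408.9  95.5] close-line deg 96.0 z-axis [ 0.001  0.001 -1.   ] q7 0.64 open 0.521 gf 44.2 F [ 0.4  1.2 -1.3]
```

Needed TCP height is about 80 mm at contact.

{"op": "drive_tool", "data": {
  "plan": [
    [0,0,-0.7,0],
    [0,0,-0.4,0],
    [0,0,-0.2,0],
    [0,0,-0.1,0],
    [0,0,0,0],
    [0,0,0,0]
  ]
}}

```text
clock: 29.95
tool_pos: [0.4883, 0.4088, 0.0805]
eef_rot: [0.0, -0.052, 0.999, 0.0]
force: [-0.1, 0.6, 0.4]
opening: 0.521
gripper_force: 44.2
```

{"op": "drive_tool", "data": {
  "plan": [
    [0,0,-0.1,0],
    [0,0,0,0],
    [0,0,0,0]
  ]
}}

```text
clock: 30.32
tool_pos: [0.4883, 0.4088, 0.0803]
eef_rot: [0.0, -0.052, 0.999, 0.0]
force: [-0.7, -1.8, 5.8]
opening: 0.523
gripper_force: 45.0
```

{"op": "drive_tool", "data": {
  "plan": [
    [0,0,0,0],
    [0,0,0,0],
    [0,0,0,0]
  ],
  "fingers": 0.64
}}

```text
clock: 30.7
tool_pos: [0.4882, 0.4087, 0.0793]
eef_rot: [-0.0, -0.052, 0.999, 0.0]
force: [-0.4, -0.1, -0.5]
opening: 0.638
gripper_force: 0.0
```

{"op": "drive_tool", "data": {
  "plan": [
    [0,0,1,0],
    [0,0,2,0],
    [0,0,4,0],
    [0,0,2.5,0],
    [0,-4.2,0,0],
    [0,-4.2,0,0],
    [-0.1,-4.2,0,0],
    [-0.1,-4,0,0],
    [0,0,0,0],
    [0,0,0,0]
  ]
}}

```text
clock: 31.95
tool_pos: [0.4868, 0.2435, 0.1758]
eef_rot: [0.001, -0.052, 0.999, 0.001]
force: [0.4, -0.3, 0.5]
opening: 0.639
gripper_force: 0.0
```

Run:
```python
from h import *
state()
a=snap('side','s9.png');t=snap('top','t9.png')
cv2.imwrite('pics/s9b.png',np.hstack([cv2.resize(a[170:330,270:390],(390,520)),cv2.resize(t[210:285,105:165],(410,512))[:512] if 0 else cv2.resize(t[210:285,105:165],(410,520))]))
```

```text
t 31.95 pos mm [486.8 243.5 175.8] close-line deg 96.0 z-axis [ 0.002  0.001 -1.   ] q7 0.91 open 0.639 gf 0.0 F [ 0.4 -0.3  0.5]
```

View pics/s9b.png

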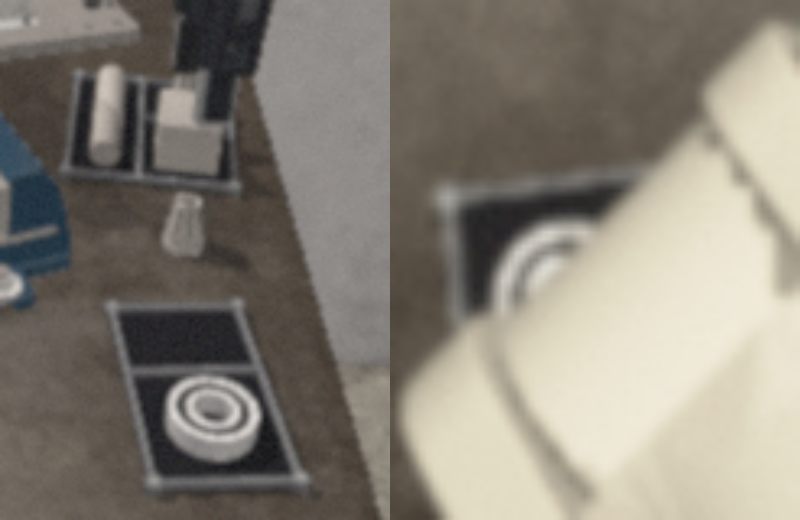

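The bearing lies flat in its bay at (212,415). The near finger tip is at u≈335, against 327 for the collet. Part of that is perspective, so I'm checking.

Run:
```python
from h import *
print(proj('side',[.484,.2695,.104]),proj('side',[.4868,.243,.017]))
e,d=ray('side',270+185*120/390,170+225*160/520);p=e+d*(.243-e[1])/d[1];print(p)
```

```text
(np.float64(334.48731863721497), np.float64(207.85718449839726)) (np.float64(326.6095763840262), np.float64(237.0246877002511))
[0.48557165 0.243      0.01149453]
```

It agrees. I'm descending and grasping collet A.

{"op": "drive_tool", "data": {
  "plan": [
    [0,0,-3,0],
    [0,0,-3,0],
    [0,0,-2,0],
    [0,0,-1,0],
    [0,0,-0.5,0],
    [0,0,0,0],
    [0,0,0,0]
  ]
}}

```text
clock: 32.92
tool_pos: [0.4868, 0.2429, 0.0802]
eef_rot: [0.001, -0.052, 0.999, 0.0]
force: [0.4, 0.0, -0.1]
opening: 0.639
gripper_force: 0.0
```

{"op": "drive_tool", "data": {
  "plan": [
    [0,0,0,0],
    [0,0,0,0],
    [0,0,0,0],
    [0,0,0,0],
    [0,0,0,0],
    [0,0,0,0],
    [0,0,0,0],
    [0,0,0,0]
  ],
  "fingers": 0,
  "newtons": 40
}}

```text
clock: 33.92
tool_pos: [0.4866, 0.2427, 0.0802]
eef_rot: [0.0, -0.052, 0.999, -0.0]
force: [-0.6, -0.6, 5.8]
opening: 0.259
gripper_force: 38.9
```

{"op": "drive_tool", "data": {
  "plan": [
    [0,0,1,0],
    [0,0,2,0],
    [0,0,3,0],
    [0,0,1,0],
    [0,2.4,0,0],
    [0.2,2.5,0,0],
    [0.3,2.5,0,0],
    [0.3,2.5,0,0],
    [0,0,0,0],
    [0,0,0,0]
  ]
}}

```text
clock: 35.17
tool_pos: [0.494, 0.3406, 0.1491]
eef_rot: [-0.0, -0.052, 0.999, -0.001]
force: [-0.4, -0.8, -0.9]
opening: 0.258
gripper_force: 39.3
```

```bash
python3 -c "
from h import *
state()"
```

```text
t 35.17 pos mm [494.  340.6 149.1] close-line deg 96.0 z-axis [-0.001 -0.001 -1.   ] q7 0.75 open 0.258 gf 39.3 F [-0.4 -0.8 -0.9]
```

{"op": "drive_tool", "data": {
  "plan": [
    [0.05,0.1,-2,0],
    [0,0,-2,0],
    [0,0,-1,0],
    [0,0,-0.7,0],
    [0,0,-0.4,0],
    [0,0,-0.2,0],
    [0,0,0,0],
    [0,0,0,0]
  ]
}}

```text
clock: 36.17
tool_pos: [0.495, 0.3428, 0.0868]
eef_rot: [0.0, -0.052, 0.999, 0.0]
force: [1.0, 0.2, -0.1]
opening: 0.26
gripper_force: 39.3
```

{"op": "drive_tool", "data": {
  "plan": [
    [0,0,-0.1,0],
    [0,0,-0.1,0],
    [0,0,-0.05,0],
    [0,0,0,0],
    [0,0,0,0]
  ]
}}

```text
clock: 36.8
tool_pos: [0.4947, 0.3427, 0.0839]
eef_rot: [-0.0, -0.052, 0.999, 0.0]
force: [0.5, -0.5, -0.4]
opening: 0.259
gripper_force: 39.3
```

{"op": "drive_tool", "data": {
  "plan": [
    [0,0,-0.1,0],
    [0,0,0,0],
    [0,0,0,0]
  ]
}}

```text
clock: 37.17
tool_pos: [0.4948, 0.3427, 0.0832]
eef_rot: [0.0, -0.052, 0.999, 0.0]
force: [-1.2, -1.0, 4.4]
opening: 0.257
gripper_force: 39.8
```

{"op": "drive_tool", "data": {
  "plan": [
    [0,0,0,0],
    [0,0,0,0],
    [0,0,0,0]
  ],
  "fingers": 0.4
}}

```text
clock: 37.55
tool_pos: [0.4947, 0.3426, 0.0827]
eef_rot: [-0.0, -0.052, 0.999, -0.0]
force: [-1.0, -0.2, -0.6]
opening: 0.405
gripper_force: 0.0
```

{"op": "drive_tool", "data": {
  "plan": [
    [0,0,1,0],
    [0,0,2,0],
    [0,0,4,0],
    [0,0,5,0],
    [0,0,5,0],
    [-2,3,3,0],
    [-4,4,0,0],
    [-4,4,0,0],
    [-4,4,0,0],
    [-4,4,0,0],
    [0,0,0,0],
    [0,0,0,0]
  ]
}}

```text
clock: 39.05
tool_pos: [0.3147, 0.5327, 0.2841]
eef_rot: [0.001, -0.053, 0.999, 0.0]
force: [0.3, 0.1, 0.4]
opening: 0.401
gripper_force: 0.0
```

Run:
```python
from h import *
state()
a=snap('side','sf.png');t=snap('top','tf.png')
cv2.imwrite('pics/final.png',np.vstack([np.hstack([cv2.resize(a[90:330,200:400],(333,400)),cv2.resize(t[100:290,330:400],(147,400)),cv2.resize(t[100:290,210:350],(295,400))]),cv2.resize(t[205:285,100:300],(775,200))]))
```

```text
t 39.05 pos mm [314.7 532.7 284.1] close-line deg 96.1 z-axis [ 0.001  0.    -1.   ] q7 0.37 open 0.401 gf 0.0 F [0.3 0.1 0.4]
```

View pics/final.png

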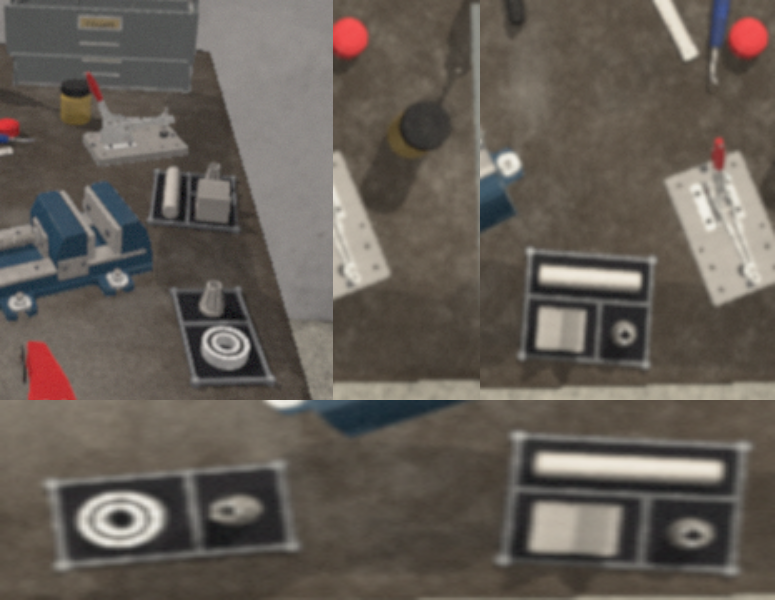

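All five parts sit in their bays with clearance: pin (590,278), V-block (560,328), collet (623,333), bearing (120,520) and collet (235,510). The jar and red cap have not moved, and the arm is clear.

```bash
python3 -c "
from plant import bot
print(bot.job_done())"
```

```text
the job is handed in; nothing more can be done
None
```

Both kits are made up and the job is handed in: the final pictures show all five parts in their bays and the jar and cap unmoved, at about 39 s of the 136 s allowed (no verdict was returned).

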